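# Square up a leaning stud with a corner square

### The arm

A 7-joint arm with a two-finger parallel gripper is mounted at the origin on a cart in front of the work surface, level with it; the furniture and walls round the work are solid. World frame = base frame: x ahead of the robot, y to its left, z up, the work surface at z = 0. Lengths are in mm, angles in rad, forces in N, time in s.
With the tool pointing down it reaches from about 400 to 900 mm from the base axis. Payload 5.6 kg.
Tool frame: the origin (TCP) lies at the very end of the fingers, on their centre line; the grasp point (between the pads) lies 19 mm behind it; z points along the fingers, y is the line along which they close (so a half turn about z gives the same grasp; the last joint's range is limited). The gripper opens to 92 mm and grips with 3 to 60 N. Pads are 20 mm wide; open, the fingers measure 128 mm over their backs; the gripper's body (75 mm by 189 mm) begins 69 mm behind the grasp point.
Start: joints at [-0.043, 0.468, -0.012, 1.603, 0.006, 1.071, -0.056], TCP at [650.007, -0.044, 214.592] pointing down, gripper open.
Joint ranges: [-2.53, 2.53], [-0.31, 2.02], [-1.57, 1.55], [0.28, 2.44], [-1.29, 4.43], [0.15, 1.84], [-2.92, 2.92]. Speed limits (rad/s): [2.57, 2.57, 3.14, 3.14, 3.14, 3.14, 3.14].

### API

Orientations are given as a rotation vector (axis times angle).
In Python, from rig import * gives the robot as it stands.
- The arm moves only by the shell command python3 -m pendant 'ROWS' [FORCE]. ROWS is JSON, a list of rows, each a list of 5 numbers: the gripper command: -1 is fully open, 1 is shut, values between are in proportion, then the shift along the tool's x, y, z in cm, then the turn about the tool's z in degrees. A call has 1 to 12 rows; each row is the pose to reach, as a shift and turn from the pose commanded when the call began, along the tool's axes at that moment; what a row does not reach only later rows make up. A row lasts 1/8 s, in which the tool goes at most 62.5 mm and 10.7 degrees, less where a joint would pass 70% of its speed; a pose out of reach is approached as far as the arm can. A call with a gripper value outside its range is refused whole. The fingers move at their own pace and stop on an object; FORCE is the grip in N (left out, the last holds). Time passes only in rows, so rows that repeat a pose let the fingers close. It gives the time, the measured TCP pose, the force, the opening and the grip force at its end, in the units of the state.
- observe(): the state, without advancing time (a new reading comes with each control period).
- grab_frame(name): name is "scene" or "side" or "wrist"; returns (picture, depth): 384x512x3 uint8, red, green, blue; 384x512 float32, mm along the optical axis (not along the pixel's ray), 0 where there is no reading.
- camera_params(name): a dict with "camera_matrix" (3x3 intrinsics, pixels), "extrinsics" (4x4, takes a point from world to camera coordinates). Camera axes: x right, y down, z forward; pixel columns grow to the right and rows downward; lengths in mm; the calibration is good to about 2 mm. A picture is of the moment at which its call begins: read the wrist's pose just before it. camera_params takes no time and is no camera call; for the wrist camera it gives the pose at the moment of the call.
- finish_job(): hands the job in; it is judged then, once.
Trained networks look in the newest picture that a camera, given by its name, has taken for a name from the list of things; names that differ only in an ending like _2 or _b are one class to them, and where a whole thing is asked for, a point or a joint stands for the part that bears it (a point fixed in the world has none). Each returns a list of dicts, best first, with "score" (0 to 1); they miss things now and then, are a little off and sometimes report something else, mostly with a low value. They report only what shows in the picture. A call takes as long as a camera call.
- spot_in(label, camera): "location" ([row, column] in pixels, amid what is visible of it).
The state is a dict: "t": time; "qpos": joint angles; "qvel": joint speeds; "joint_torque": joint torques, N m; "position": TCP position; "tcp_rot": TCP orientation; "ft_force": force on the tool from outside, world axes, zero at the start; "ft_torque": the same for the moment, N m; "opening": finger opening in mm; "grasp_force": force on a finger pad.
Only numpy, scipy, OpenCV 4.12 (cv2) and the standard library are available. Lean on these libraries where they do the work, as an engineer would, in place of code of your own. Each camera call takes 0.05 s, during which the arm holds its last target. There are 200 camera calls.

### The job

The short wooden stud screwed to the end of the plate has sprung out of true and leans in over the plate. Take the metal corner square by its wooden grip, press it flat into the inside corner until one outer face lies flush along the plate and the other flush along the stud, so that the stud stands square to the plate, and finish while still gripping it and pressing it there (the stud springs back if you let go). Leave the timer, pen, label roll and stapler where they are.

Things in the scene. Friction and masses are not known exactly. Their poses are not given: they have to be found in the camera images.
- plate: Wooden bar fixed on the table, 40 mm wide, 24 mm high (cleat 18x14 mm behind). Origin: the inside corner at table height. It runs 205 mm along its own +x with its inner face in the plane y = 0 (wood at y -40 to 0 mm). The stud's inner face, once square, is the plane x = 0 and the stud runs along +y. z up.
- stud (a joint): Lean of the stud, rad: 0 = square, positive = towards the plate's +x (corner too tight); starts at 0.14 to 0.26. Turns about an upright screw at (-20, -20) mm in plate axes, friction 0.2 N m, spring 2 N m/rad towards 0.20: some 0.6 N m (4 N at the end of the square's leg) bring it square; let go, it springs back. Stud 40 mm wide, 24.5 mm high, just clear of the table.
- stud_end (a point): Top edge of the stud's inner face at its free end, 24.5 mm up; when square it lies 210 mm along +y from the plate's origin.
- square: Loose L-shaped steel square lying flat, 0.3 to 0.45 kg. Legs along its +x and +y, 150 mm long outside, 22 mm wide, 20 mm high, joined by a low dark slanting bar (top 15 mm up). Origin: underside, where the outer faces y = 0 and x = 0 would meet (nose cut back 8 mm). z up. Pressed home, origin and axes coincide with the plate's.
- handle (a point): Holding point in the square's wooden grip, at (60, 60) mm in the square's axes, 40 mm above its underside. The grip is an upright slab 16 mm thick, 70 mm long, top 52 mm up; its thickness lies along the diagonal x = y, along which the fingers close. Fingertips 22 mm or more above the table clear the legs.
- timer: White digital timer, 64x64x20 mm, bystander, loose. Origin under its centre.
- pen: Pen lying down, 12x145x9 mm, bystander, loose. Origin under its centre.
- label_roll: White roll of labels lying flat, 63 mm across, 25 mm high, bystander, loose. Origin under its centre.
- stapler: Black stapler, 34x138x40 mm, bystander, loose. Origin under its centre.

How it is judged (in metres and radians):
At the end, for the whole second after the job is handed in: Stud within 0.025 rad of square; the square flat (tilt < 0.06 rad, underside < 12 mm up), at rest, legs within 0.025 rad of the plate, corner point within 6 mm of the inside corner, pressing on plate and stud with over 1 N each, fingers still holding it (over 2 N) (value of joint stud between -0.025 and 0.025 rad and angle between the x axis of square and the x axis of plate, either way round below 0.025 rad and horizontal distance between square and plate below 0.006 m and x of handle in the frame of plate above 0.05 m and y of handle in the frame of plate above 0.05 m and height (world z) of square below 0.012 m and angle between square's own z axis and vertical below 0.06 rad and contact force between square and plate above 1 N and contact force between square and stud above 1 N and contact force between the fingers and square above 2 N and linear speed of square below 0.01 m/s); the arm keeps its last pose, push and grip.
It fails at once if the timer is shoved more than 30 mm (distance of timer from where it was at the start of the episode above 0.03 m).
It fails at once if the pen is shoved more than 30 mm (distance of pen from where it was at the start of the episode above 0.03 m).
It fails at once if the roll of labels is shoved more than 30 mm (distance of label_roll from where it was at the start of the episode above 0.03 m).
It fails at once if the stapler is shoved more than 30 mm (distance of stapler from where it was at the start of the episode above 0.03 m).
It also fails if it takes over 48 s, if anything falls off the work surface, if the arm or the gripper's body presses on something with over 40 N, if the wrist force passes 120 N, or if a joint passes its speed limit or range.

## Working session

There is one attempt and no reset: what is moved stays moved. The work goes in short steps, Python scripts to look and compute and a shell command to move; the robot and the scene stay as the last step left them, time stands still between calls to the robot, and variables do not carry over. Pictures are saved under pics/ and viewed, at most 10 in all, crops included, and the job is handed in when it is done.

```bash
mkdir -p pics
python3 - <<'E'
from rig import *
import cv2, numpy as np
s=observe(); print(s['t'],s['position'],s['tcp_rot'],s['opening'])
for n in ["scene","wrist"]:
    p,d=grab_frame(n); cv2.imwrite(f"pics/{n}0.png",p[:,:,::-1]); np.savez(f"pics/{n}0.npz",p=p,d=d,K=camera_params(n)["camera_matrix"],E=camera_params(n)["extrinsics"])
    for l in ["handle","square","stud","plate","stud_end"]:
        print(n,l,[(x["location"],round(x["score"],2)) for x in spot_in(l,n)[:2]])
E
```

```text
0.0 [ 6.49408598e+02 -7.15306706e-02  2.13628774e+02] [-2.22064886e+00 -2.22059206e+00  2.17297339e-03] 91.79355781211947
scene handle [([167.0, 176.1], 0.85), ([186.6, 292.1], 0.44)]
scene square [([163.7, 177.7], 0.78), ([217.2, 298.4], 0.42)]
scene stud [([215.4, 300.0], 0.76)]
scene plate [([181.1, 291.3], 0.62), ([150.9, 234.2], 0.21)]
scene stud_end [([214.0, 297.3], 0.97)]
wrist handle []
wrist square []
wrist stud [([285.8, 219.0], 0.56), ([220.9, 65.1], 0.29)]
wrist plate [([227.1, 291.8], 0.57)]
wrist stud_end [([287.8, 221.5], 0.83), ([372.7, 197.2], 0.69)]
```

View pics/scene0.png

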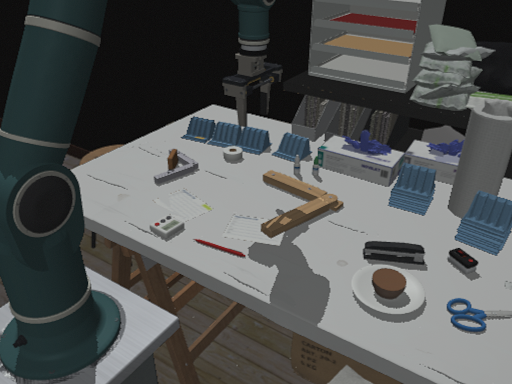

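View pics/wrist0.png

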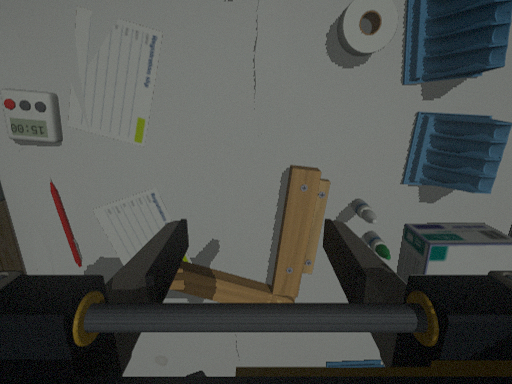

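The scene shows the square near (165,177), with its brown grip up. The plate runs from (270,178) to about (335,205), and the stud runs from there to (270,228). In the wrist view the plate is upright at (300,230) and the stud extends left at (220,285). Next I'll make a metric top-down map.

```bash
cat > h.py <<'E'
import numpy as np, cv2
def cloud(f):
    z=np.load(f) if isinstance(f,str) else f
    d=z['d'];K=z['K'];E=z['E'];v,u=np.mgrid[:d.shape[0],:d.shape[1]]
    P=np.stack([(u-K[0,2])/K[0,0]*d,(v-K[1,2])/K[1,1]*d,d],-1)
    W=(P-E[:3,3])@E[:3,:3]
    W[d==0]=np.nan
    return W,z['p']
def ortho(W,p,x0,x1,y0,y1,s,zmax=80):
    # up = +x, left = +y ; s px/mm
    im=np.zeros((int((x1-x0)*s),int((y1-y0)*s),3),np.uint8)
    m=(W[...,2]<zmax)&(W[...,0]>x0)&(W[...,0]<x1)&(W[...,1]>y0)&(W[...,1]<y1)
    q=W[m];c=p[m];o=np.argsort(q[:,2]);q=q[o];c=c[o]
    for a,b in zip(q,c):
        r=int((x1-a[0])*s);k=int((y1-a[1])*s);im[max(0,r-1):r+2,max(0,k-1):k+2]=b[::-1]
    return im
E
python3 - <<'E'
from h import *
W,p=cloud('pics/scene0.npz')
for r,c in [(167,176),(214,298),(181,291),(150,234),(225,168),(246,218),(252,393)]: print((r,c),W[r,c].round())
Ww,pw=cloud('pics/wrist0.npz')
for r,c in [(175,303),(270,285),(275,200),(30,370),(120,30),(225,65)]: print('w',(r,c),Ww[r,c].round())
A=ortho(W,p,350,900,-300,420,1); B=ortho(Ww,pw,350,900,-300,420,1)
B[A.shape[0]:]=0
out=np.where(B.sum(2,keepdims=True)>0,B,A)
cv2.imwrite('pics/ortho.png',A)
hsv=cv2.cvtColor(pw,cv2.COLOR_RGB2HSV)
m=(Ww[...,2]>20)&(Ww[...,2]<30)&(hsv[...,0]<25)&(hsv[...,1]>70)
n,l,st,ce=cv2.connectedComponentsWithStats(m.astype(np.uint8))
for i in range(1,n):
    if st[i,4]>300:
        q=Ww[l==i]; print(st[i],q.min(0).round(),q.max(0).round())
E
```

```text
(167, 176) [620. 277.  -1.]
(214, 298) [ 569. -193.   23.]
(181, 291) [710. -91.  22.]
(150, 234) [789. 172.  20.]
(225, 168) [353.  59.  16.]
(246, 218) [366. -88.   5.]
(252, 393) [ 554. -450.   22.]
w (175, 303) [714. -11.  25.]
w (270, 285) [ 695. -159.   23.]
w (275, 200) [ 566. -167.   25.]
w (30, 370) [791. 168.   1.]
w (120, 30) [360.  61.  19.]
w (225, 65) [367. -91.   9.]
[ 169  167  152  136 5696] [ 517. -216.   20.] [737.  -0.  28.]
```

View pics/ortho.png

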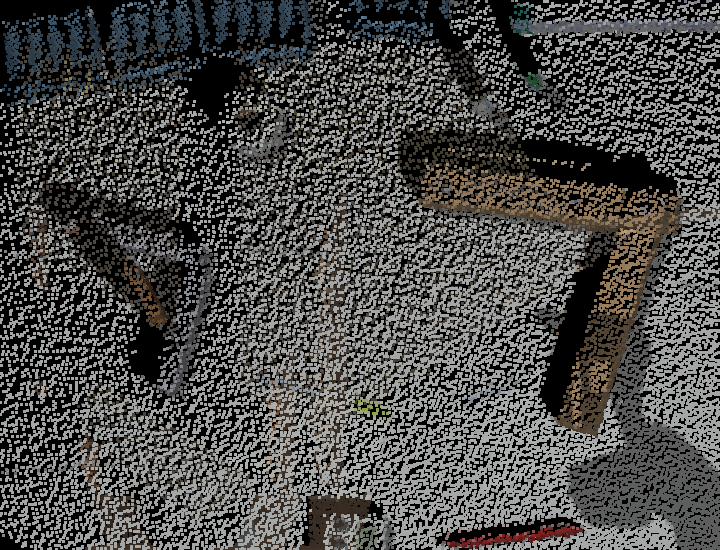

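```bash
python3 -m pendant '[[-1,6,-1,0,0],[-1,12,-2,0,0],[-1,18,-3,0,0],[-1,24,-4,0,0],[-1,24,-4,0,0],[-1,24,-4,0,0]]' 20
python3 - <<'E'
from rig import *
import numpy as np,cv2
s=observe(); print(s['t'],s['position'],s['tcp_rot'],s['ft_force'])
c=camera_params("wrist");p,d=grab_frame("wrist"); np.savez("pics/w1.npz",p=p,d=d,K=c["camera_matrix"],E=c["extrinsics"]); cv2.imwrite("pics/w1.png",p[:,:,::-1])
E
```

```text
t: 1.35
position: [610.2, 239.4, 214.5]
tcp_rot: [2.221, 2.221, -0.001]
ft_force: [0.7, -0.7, -0.4]
opening: 91.4
grasp_force: 0.0
1.35 [610.176122   239.35100086 214.45917906] [ 2.22088340e+00  2.22087762e+00 -9.42248991e-04] [ 0.71137755 -0.74491594 -0.43179465]
```

View pics/w1.png

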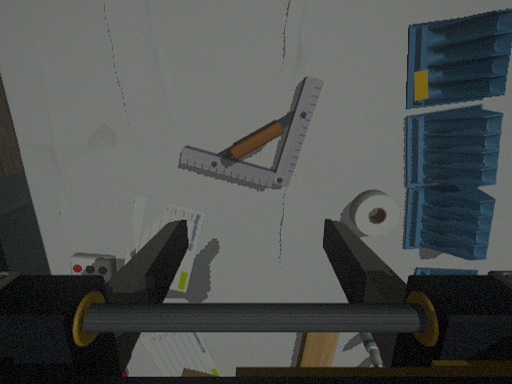

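The square is clear: corner near (185,283), leg ends at (82,315) and (153,183), grip centre near (140,257). I'll fit the outer faces and the grip, and the plate faces from the first wrist view.

```bash
cat >> h.py <<'E'
def edge(Q,ib,io,fn,lo,hi,step=4):
    xs,ys=[],[]
    for a in np.arange(lo,hi,step):
        q=Q[(Q[:,ib]>=a)&(Q[:,ib]<a+step)]
        if len(q)>4: xs.append(a+step/2); ys.append(fn(q[:,io]))
    xs=np.array(xs);ys=np.array(ys);k=np.ones(len(xs),bool)
    for _ in range(6):
        c=np.polyfit(xs[k],ys[k],1);r=ys-np.polyval(c,xs);k=abs(r)<max(1.5,2*np.median(abs(r)))
    return c,r[k].std(),k.sum(),len(k)
mx=lambda v:np.percentile(v,97); mn=lambda v:np.percentile(v,3)
def corner(cA,cB): # x=A(y), y=B(x)
    y=(cB[0]*cA[1]+cB[1])/(1-cA[0]*cB[0]); return np.array([np.polyval(cA,y),y])
def plate(W,p):
    hsv=cv2.cvtColor(p,cv2.COLOR_RGB2HSV)
    m=(W[...,2]>20)&(W[...,2]<30)&(hsv[...,0]<25)&(hsv[...,1]>60)
    Q=W[m]; pl=Q[(Q[:,0]>655)&(Q[:,1]>-150)]
    A=edge(pl,1,0,mn,-140,-8)
    st=Q[(Q[:,0]<670)]
    B=edge(st,0,1,mx,500,660)
    return A,B
def square(W,p):
    hsv=cv2.cvtColor(p,cv2.COLOR_RGB2HSV)
    m=(W[...,2]>15.5)&(W[...,2]<25)&(hsv[...,1]<70)
    return W[m],W[(W[...,2]>44)&(W[...,2]<60)]
E
python3 - <<'E'
from h import *
W,p=cloud('pics/wrist0.npz'); A,B=plate(W,p)
print('plate edge',A,'dir',np.degrees(np.arctan(A[0][0])));print('stud',B,np.degrees(np.arctan(B[0][0])))
print('tilted corner',corner(A[0],B[0]))
W,p=cloud('pics/w1.npz')
for r,c in [(185,283),(82,315),(153,183),(140,257),(300,310)]: print(W[r,c].round(1))
Q,G=square(W,p)
q=Q[(Q[:,0]>440)&(Q[:,0]<720)&(Q[:,1]>190)&(Q[:,1]<440)]
g=G[(G[:,0]>500)&(G[:,0]<700)&(G[:,1]>220)&(G[:,1]<400)]
print(len(q),q.min(0).round(),q.max(0).round(),len(g))
(c,sz,ang)=cv2.minAreaRect(g[:,:2].astype(np.float32)); print('grip',c,sz,ang,np.median(g[:,2]))
c0=W[185,283]
A=edge(q,1,0,mx,c0[1]+25,c0[1]+135); B=edge(q,0,1,mn,c0[0]-135,c0[0]-25)
print(A,B,np.degrees(np.arctan([A[0][0],B[0][0]])),corner(A[0],B[0]))
E
```

```text
plate edge (array([1.14337529e-01, 6.99388333e+02]), np.float64(0.44029660741238175), np.int64(33), 33) dir 6.522732211440896
stud (array([-0.32027046, 17.20472858]), np.float64(0.2565932073965233), np.int64(31), 36) -17.75872754831902
tilted corner [ 676.57984662 -199.48381307]
[650.2 207.5   1.8]
[683.7 345.6  21. ]
[514.6 257.8  21.6]
[612.3 279.   53. ]
[701.    7.7   1.4]
3640 [509. 211.  16.] [694. 354.  24.] 779
grip (611.5573120117188, 278.2454528808594) (69.49374389648438, 16.156309127807617) 28.74477195739746 52.226191883209005
(array([3.06118050e-01, 5.87079056e+02]), np.float64(0.5333776475004269), np.int64(28), 28) (array([-2.87033348e-01,  3.92614781e+02]), np.float64(0.2888837565121553), np.int64(28), 28) [ 17.02029515 -16.01524434] [650.14024689 206.00284937]
```

```bash
python3 -m pendant '[[-1,1,0,1,10.3],[-1,2,0,3,20.6],[-1,3,0.1,5,30.9],[-1,4,0.1,7,41.2],[-1,4,0.1,9,51.5],[-1,4,0.1,11,61.4],[-1,4,0.1,14,61.4],[-1,4,0.1,14,61.4],[-1,4,0.1,14,61.4]]' 55
python3 - <<'E'
from rig import *
import numpy as np,cv2
from h import *
from scipy.spatial.transform import Rotation as R
s=observe(); M=R.from_rotvec(s['tcp_rot']).as_matrix();print(s['position'],np.degrees(np.arctan2(M[1,1],M[0,1])),s['qpos'])
c=camera_params("wrist");p,d=grab_frame("wrist"); z=dict(p=p,d=d,K=c["camera_matrix"],E=c["extrinsics"]);W,p=cloud(z)
np.savez("pics/w2.npz",**z)
g=W[(W[...,2]>46)&(W[...,2]<58)&(abs(W[...,0]-611)<60)&(abs(W[...,1]-279)<60)]
print(len(g),cv2.minAreaRect(g[:,:2].astype(np.float32)),np.median(g[:,2]))
E
```

```text
t: 2.52
position: [612.3, 278.9, 75.6]
tcp_rot: [3.045, 0.773, 0.002]
ft_force: [0.7, 1.5, 0.3]
opening: 92.0
grasp_force: 0.0
[612.25123124 278.88445513  75.64585109] -61.51108225478234 [-0.58107323  0.65707029  0.14779906  1.64692843 -0.1199564   0.84509975
 -1.45759966]
1724 ((612.263427734375, 278.2032775878906), (69.59639739990234, 15.658039093017578), 29.07354736328125) 52.36232245644581
```

```bash
python3 -m pendant '[[-1,0,0,3,0],[-1,0,0,5.1,0],[-1,0,0,5.1,0],[1,0,0,5.1,0],[1,0,0,5.1,0],[1,0,0,5.1,0],[1,0,0,5.1,0],[1,0,0,5.1,0]]' 55
```

```text
t: 3.58
position: [611.1, 280.0, 23.7]
tcp_rot: [-3.044, -0.776, -0.0]
ft_force: [-0.0, -0.4, -0.2]
opening: 44.4
grasp_force: 0.0
```

```bash
python3 -m pendant '[[1,0,0,0,0],[1,0,0,0,0],[1,0,0,0,0],[1,0,0,0,0],[1,0,0,0,0],[1,0,0,0,0]]' 55; python3 -m pendant '[[1,0,0,-2,0],[1,0,0,-5,0],[1,0,0,-6,0],[1,0,0,-6,0],[1,0,0,-6,0]]'
python3 - <<'E'
from rig import *
import numpy as np,cv2
from h import *
from scipy.spatial.transform import Rotation as R
s=observe(); M=R.from_rotvec(s['tcp_rot']).as_matrix();t=s['position'];print(t,M.round(3))
c=camera_params("wrist");p,d=grab_frame("wrist"); z=dict(p=p,d=d,K=c["camera_matrix"],E=c["extrinsics"]);np.savez("pics/w3.npz",**z);cv2.imwrite("pics/w3.png",p[:,:,::-1])
# commanded target for handle: landing at plate offset (45,8)
O=np.array([676.1,-203.8]);ex=np.array([.1136,.9935]);ey=np.array([-.9935,.1136])
T=O+105*ex+68*ey; dlt=np.array([*(T-t[:2]),0]); print('T',T,'tool shift cm',(M.T@dlt/10).round(2))
E
```

```text
t: 4.32
position: [611.2, 279.6, 23.5]
tcp_rot: [3.044, 0.776, 0.0]
ft_force: [1.0, -0.2, 0.2]
opening: 15.1
grasp_force: 55.0
t: 4.95
position: [610.1, 279.7, 82.5]
tcp_rot: [3.044, 0.776, -0.003]
ft_force: [0.1, -1.0, -3.7]
opening: 15.6
grasp_force: 55.0
[610.10988578 279.69325406  82.54750008] [[ 0.878  0.479 -0.002]
 [ 0.479 -0.878 -0.001]
 [-0.002 -0.    -1.   ]]
T [620.47   -91.7577] tool shift cm [-1.687e+01  3.311e+01  3.000e-02]
```

View pics/w3.png

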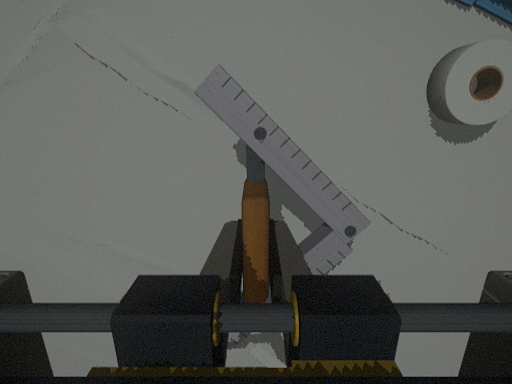

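Lift is good: the grip is held upright between the fingers, with one leg visible from (220,80) to (355,225).

```bash
python3 -m pendant '[[1,-2,4,0,-1],[1,-4.5,9,0,-3],[1,-7,14,0,-5],[1,-9.5,19,0,-7],[1,-12,24,0,-8],[1,-14.5,28.5,0,-9],[1,-16.2,32,0,-9.9],[1,-16.9,33.1,0,-9.9],[1,-16.9,33.1,0,-9.9],[1,-16.9,33.1,0,-9.9]]'
cat >> h.py <<'E'
def look(n):
    from rig import observe,camera_params,grab_frame
    from scipy.spatial.transform import Rotation as R
    s=observe(); M=R.from_rotvec(s['tcp_rot']).as_matrix();t=s['position']
    c=camera_params("wrist");p,d=grab_frame("wrist"); z=dict(p=p,d=d,K=c["camera_matrix"],E=c["extrinsics"])
    cv2.imwrite(f"pics/{n}.png",p[:,:,::-1]);np.savez(f"pics/{n}.npz",**z)
    print('t',s['t'],'tcp',t.round(1),'F',s['ft_force'].round(1) if hasattr(s['ft_force'],'round') else s['ft_force'],'yaw y',np.degrees(np.arctan2(M[1,1],M[0,1])).round(2))
    W,p=cloud(z); return W,p,t,M
O=np.array([676.1,-203.8]);ex=np.array([.1136,.9935]);ey=np.array([-.9935,.1136])
def toplate(W):
    D=W[...,:2]-O; return np.stack([D@ex,D@ey,W[...,2]],-1)
E
python3 - <<'E'
from h import *
W,p,t,M=look('w4')
P=toplate(W); z0=t[2]-23.5
hsv=cv2.cvtColor(p,cv2.COLOR_RGB2HSV)
m=(abs(P[...,2]-20-z0)<5)&(hsv[...,1]<70)&(P[...,0]>35)&(P[...,0]<215)&(P[...,1]>-10)&(P[...,1]<45)
q=P[m]; print(len(q),q.min(0).round(),q.max(0).round())
A=edge(q,0,1,mn,80,185); print('x leg outer face y(x):',A, 'y at 45',np.polyval(A[0],45),'tip',mx(q[:,0]))
w=P[(abs(P[...,2]-24)<4)&(hsv[...,0]<25)&(hsv[...,1]>60)]
w1=w[(w[:,1]<15)]; print('plate',edge(w1,0,1,mx,20,200),'end',mx(w1[:,0]))
E
```

```text
t: 6.25
position: [621.1, -88.9, 83.2]
tcp_rot: [-2.963, -1.039, 0.0]
ft_force: [1.0, -0.1, -4.1]
opening: 15.7
grasp_force: 55.0
t 6.25 tcp [621.1 -88.9  83.2] F [ 1.  -0.1 -4.1] yaw y -51.35
8656 [47.  7. 75.] [197.  45.  84.]
x leg outer face y(x): (array([3.22486158e-03, 7.84198692e+00]), np.float64(0.1690777599605376), np.int64(27), 27) y at 45 7.987105687228171 tip 193.0328110400975
plate (array([-0.00104611, -0.50378474]), np.float64(0.20419384752693012), np.int64(45), 45) end 198.41761195570515
```

View pics/w4.png

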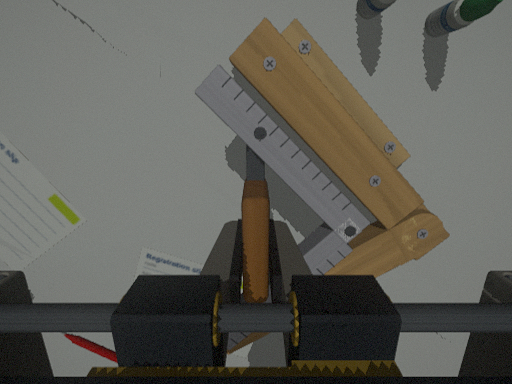

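```bash
python3 -m pendant '[[1,0,0,3,0],[1,0,0,5,0],[1,0,0,5.9,0],[1,0,0,5.9,0],[1,0.2,0.2,5.9,0],[1,0.5,0.5,5.9,0],[1,0,1,5.9,0],[1,-0.5,1.5,5.9,0],[1,-1,2,5.9,0],[1,-1,2,5.9,0]]'
cat >> h.py <<'E'
def report(n):
    W,p,t,M=look(n); P=toplate(W); hsv=cv2.cvtColor(p,cv2.COLOR_RGB2HSV)
    h=(t[:2]-O); print('tcp in plate',h@ex,h@ey)
    q=P[(P[...,2]>15)&(P[...,2]<24)&(hsv[...,1]<70)&(P[...,1]>-6)&(P[...,1]<45)&(P[...,0]>0)&(P[...,0]<210)]
    tip=np.percentile(q[q[:,1]<20][:,0],99.7); A=edge(q,0,1,mn,tip-120,tip-5); print('sq face y0,slope',A[0][1].round(2),A[0][0].round(4),'tip',tip.round(1),'ztop',np.median(q[:,2]).round(1))
    w=P[(abs(P[...,2]-24)<4)&(hsv[...,0]<25)&(hsv[...,1]>60)]; B=edge(w[w[:,1]<8],0,1,mx,20,195);print('plate',B[0].round(4))
    s=w[w[:,1]>15]; C=edge(s,1,0,mx,20,90); print('stud lean',C[0].round(4),C[2:])
E
python3 -c "from h import *;report('w5')"
```

```text
t: 7.55
position: [624.9, -114.7, 24.4]
tcp_rot: [2.966, 1.034, -0.002]
ft_force: [-3.5, -0.3, -3.6]
opening: 15.5
grasp_force: 55.0
t 7.55 tcp [ 624.9 -114.7   24.4] F [-3.5 -0.3 -3.6] yaw y -51.57
tcp in plate 82.69114797408194 60.95472267124108
sq face y0,slope 1.89 -0.0024 tip 171.2 ztop 21.6
plate [-0.0019 -0.2088]
stud lean [   6.016  -119.4964] (np.int64(6), 6)
```

```bash
python3 -m pendant '[[1,-0.4,0.4,0,0],[1,-0.8,0.8,0,0],[1,-1.2,1.2,0,0],[1,-1.5,1.5,0,0],[1,-1.5,1.5,0,0],[1,-1.5,1.5,0,0]]'; python3 -c "from h import *;report('w6')"
```

```text
t: 8.35
position: [622.6, -133.7, 24.3]
tcp_rot: [-2.964, -1.035, 0.002]
ft_force: [-4.0, 3.3, -4.1]
opening: 15.6
grasp_force: 55.0
t 8.35 tcp [ 622.6 -133.7   24.3] F [-4.   3.3 -4.1] yaw y -51.51
tcp in plate 63.585931960394305 61.167020972878056
sq face y0,slope 1.77 -0.0018 tip 151.8 ztop 21.5
plate [ 0.0016 -0.5748]
stud lean [   5.3178 -124.528 ] (np.int64(4), 7)
```

View pics/w6.png

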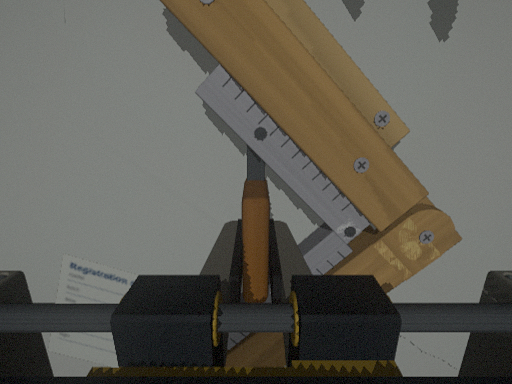

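```bash
python3 -m pendant '[[1,-0.2,0.2,0,0],[1,-0.2,0.4,0,0],[1,-0.1,0.5,0,0],[1,-0.1,0.5,0,0],[1,-0.1,0.5,0,0]]'; python3 -c "from h import *;report('w7')"
```

```text
t: 9.02
position: [622.5, -136.4, 24.0]
tcp_rot: [-2.96, -1.035, 0.008]
ft_force: [-10.5, 7.0, 1.7]
opening: 15.9
grasp_force: 55.0
t 9.025 tcp [ 622.5 -136.4   24. ] F [-10.5   7.    1.7] yaw y -51.46
tcp in plate 60.881071799024475 60.95765537337493
sq face y0,slope 1.95 -0.0034 tip 149.4 ztop 21.1
plate [-1.000e-04 -3.331e-01]
stud lean [   5.2071 -122.7313] (np.int64(4), 7)
```

Run:
```python
from h import *
from rig import *
for n in ["side","scene"]:
    c=camera_params(n);p,d=grab_frame(n);z=dict(p=p,d=d,K=c["camera_matrix"],E=c["extrinsics"]);W,_=cloud(z);P=toplate(W)
    cv2.imwrite(f"pics/{n}1.png",cv2.resize(p[:,:,::-1],None,fx=1.5,fy=1.5))
    hsv=cv2.cvtColor(p,cv2.COLOR_RGB2HSV)
    w=P[(abs(P[...,2]-24)<4)&(hsv[...,0]<25)&(hsv[...,1]>60)]
    a=w[(w[:,1]<10)&(w[:,1]>-50)]; b=w[(w[:,1]>30)&(w[:,1]<215)&(abs(w[:,0]+10)<60)]
    for q,i,o,lo,hi in [(a,0,1,-10,190),(b,1,0,30,205)]:
        for f in (mn,mx):
            try: r=edge(q,i,o,f,lo,hi,6); print(n,len(q),r[0].round(4),r[1].round(2),r[2:])
            except Exception as e: print(n,len(q),e)
```

```text
side 703 [-6.20000e-03 -3.77933e+01] 0.89 (np.int64(27), 33)
side 703 [-0.1553  4.6153] 3.63 (np.int64(26), 33)
side 739 [ 1.01000e-02 -4.24522e+01] 0.88 (np.int64(28), 30)
side 739 [ 0.0078 -4.8991] 1.28 (np.int64(20), 30)
scene 473 [ 1.31000e-02 -3.42202e+01] 2.08 (np.int64(19), 28)
scene 473 [-0.004  3.145] 0.78 (np.int64(20), 28)
scene 709 [ 2.20000e-03 -3.98459e+01] 0.91 (np.int64(27), 30)
scene 709 [ 6.0000e-04 -2.0092e+00] 1.16 (np.int64(21), 30)
```

View pics/side1.png

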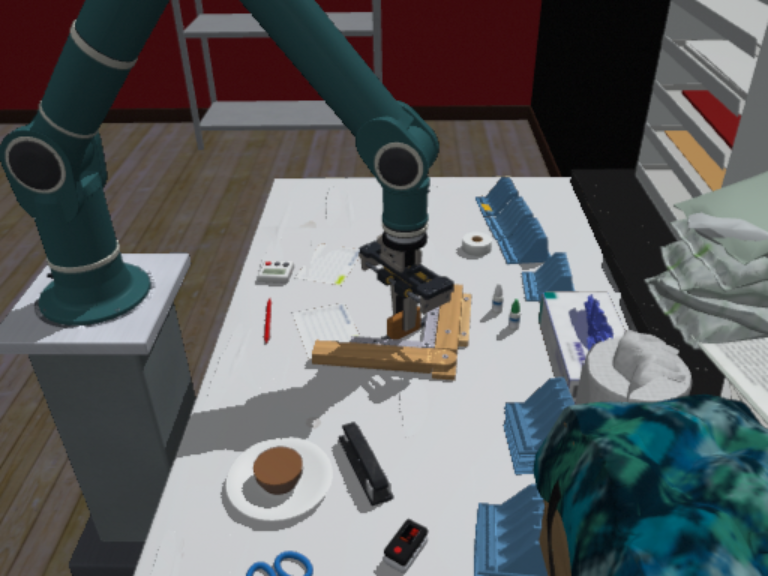

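The side view shows the stud square to the plate, with the square pressed in the corner. I'll add a small final nudge towards the stud and let it settle.

```bash
python3 -m pendant '[[1,-0.05,0.1,0,0],[1,-0.05,0.1,0,0],[1,-0.05,0.1,0,0],[1,-0.05,0.1,0,0],[1,-0.05,0.1,0,0],[1,-0.05,0.1,0,0],[1,-0.05,0.1,0,0],[1,-0.05,0.1,0,0]]'
python3 - <<'E'
from h import *
from rig import *
report('w8')
for n in ["side","scene"]:
    c=camera_params(n);p,d=grab_frame(n);z=dict(p=p,d=d,K=c["camera_matrix"],E=c["extrinsics"]);W,_=cloud(z);P=toplate(W)
    hsv=cv2.cvtColor(p,cv2.COLOR_RGB2HSV)
    w=P[(abs(P[...,2]-24)<4)&(hsv[...,0]<25)&(hsv[...,1]>60)]
    b=w[(w[:,1]>30)&(w[:,1]<215)&(abs(w[:,0]+10)<60)]
    for f in (mn,mx): r=edge(b,1,0,f,30,205,6); print(n,r[0].round(4))
E
```

```text
t: 10.18
position: [622.5, -136.4, 24.0]
tcp_rot: [-2.958, -1.035, 0.009]
ft_force: [-10.7, 8.2, 2.9]
opening: 15.5
grasp_force: 55.0
t 10.175 tcp [ 622.5 -136.4   24. ] F [-10.7   8.2   2.9] yaw y -51.43
tcp in plate 60.86582112854276 60.93151244501426
sq face y0,slope 1.94 -0.0031 tip 149.4 ztop 21.1
plate [ 0.001  -0.4712]
stud lean [   5.1984 -122.3902] (np.int64(4), 7)
side [-2.30000e-03 -4.15857e+01]
side [ 3.2000e-03 -4.2896e+00]
scene [ 3.10000e-03 -4.00008e+01]
scene [ 0.0037 -2.4696]
```

```bash
python3 -c "from rig import *;print(finish_job())"
```

```text
the job is handed in; nothing more can be done
None
```

I handed the job in at about 10 s with the square still gripped (55 N) and pressed into the corner; no verdict came back. By the camera fits the stud is within about 0.004 rad of square. The wrist force shows about 10 N on the plate side and 7 to 8 N on the stud side. The timer, pen, label roll and stapler were not touched.

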